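# Uncap the spare gas nozzle in the stall's drawer

### The arm

A 6-joint arm with a two-finger parallel gripper is mounted at the origin on the work surface. World frame = base frame: x ahead of the robot, y to its left, z up, the work surface at z = 0. Lengths are in m, angles in degrees, forces in N, time in s.
With the tool pointing down it reaches from about 0.25 to 0.725 m from the base axis. Payload 9.7 kg.
Tool frame: the origin (TCP) lies at the very end of the fingers, on their centre line; the grasp point (between the pads) lies grasp_offset behind it (grasp_offset is the distance from the TCP to the grasp point, in m); z points along the fingers, y is the line along which they close (so a half turn about z gives the same grasp; the last joint's range is limited). The gripper opens to 85 mm and grips with 20 to 120 N. Pads are 22 mm wide; open, the fingers measure 114 mm over their backs; the gripper's body (76 mm by 85 mm) begins 54 mm behind the grasp point. The pads swing forward as they close: fully open they stand 13 mm farther back than shut.
Start: joints at [-65.947, 4.979, 10.078, 95.1, 0, 90], TCP at [0.224, -0.502, 0.202] pointing down, gripper open.
Joint ranges: [-179.16, 179.16], [-48.56, 103.87], [-65.8, 70.77], [-126.05, 130.52], [-82.76, 87.17], [-180, 180]. Speed limits (degrees/s): [127.2, 127.2, 147.25, 180, 180, 180].

### API

Orientations are given as [roll, pitch, yaw] about the fixed x, y, z axes, in that order (R = Rz(yaw) Ry(pitch) Rx(roll)).
In Python, from workcell import get_obs, camera, calibration, job_done, recognise, cut_out, mark_of, grasp_offset gives the robot as it stands.
- The arm moves only by the tool servo_tool, never from a script. Its argument "moves" is a list of rows, each a list of 3 entries, a list of its own where there are three numbers: the turn, a rotation vector about the tool's x, y, z in degrees, then the shift along the tool's x, y, z in m, then the opening in per cent of the stroke, from 0 (shut) to 100 (fully open). In form: [[[ax, ay, az], [x, y, z], claw], ...]. A call has 1 to 12 rows; each row shifts and turns the commanded pose from where the row before left it, along the tool's axes as they then stand; what a row does not reach is not made up. A row lasts 1/10 s, in which the tool goes at most 50 mm and 8.59 degrees, less where a joint would pass 70% of its speed; a pose out of reach is approached as far as the arm can. A call is refused whole if a number of a shift passes 0.05 or a number of a turn 8.59, either way. A call with a gripper value outside its range is refused whole. The fingers move at their own pace and stop on an object; "force" is the grip in N (left out, the last holds). Time passes only in rows, so rows that do not move let the fingers close. It gives the time, the measured TCP pose, the force, the opening and the grip force at its end, in the units of the state.
- get_obs(): the state, without advancing time (a new reading comes with each control period).
- camera(name): name is "scene" or "top"; returns (picture, depth): 420x560x3 uint8, red, green, blue; 420x560 float32, m along the optical axis (not along the pixel's ray), 0 where there is no reading.
- calibration(name): a dict with "camera_matrix" (3x3 intrinsics, pixels), "R" (3x3) and "t" (3): a world point X has camera coordinates R X + t. Camera axes: x right, y down, z forward; pixel columns grow to the right and rows downward; lengths in m; the calibration is good to about 2 mm. A picture is of the moment at which its call begins. calibration takes no time and is no camera call.
- job_done(): hands the job in; it is judged then, once.
Trained networks look in the newest picture that a camera, given by its name, has taken for a name from the list of things; names that differ only in an ending like _2 or _b are one class to them, and where a whole thing is asked for, a point or a joint stands for the part that bears it (a point fixed in the world has none). Each returns a list of dicts, best first, with "score" (0 to 1); they miss things now and then, are a little off and sometimes report something else, mostly with a low value. They report only what shows in the picture. A call takes as long as a camera call.
- recognise(name, camera): "xyz" ([x, y, z] in m, in the coordinates of the camera as it stood for that picture, good to about 4 mm: the middle of the surface that is visible of it).
- cut_out(name, camera): "mask" (420x560 bool, what is visible of it).
- mark_of(name, camera): "xyz" ([x, y, z] in m, in the coordinates of the camera as it stood for that picture, good to about 4 mm: a listed point, or the origin of a listed thing).
The state is a dict: "time": time; "q": joint angles; "qd": joint speeds; "joint_efforts": joint torques, N m; "ee_pos": TCP position; "tcp_rot": TCP orientation; "wrist_force": force on the tool from outside, world axes, zero at the start; "torque": the same for the moment, N m; "opening": finger opening in m; "grasp_force": force on a finger pad.
Only numpy, scipy, OpenCV 4.12 (cv2) and the standard library are available. Lean on these libraries where they do the work, as an engineer would, in place of code of your own. Each camera call takes 0.05 s, during which the arm holds its last target. There are 200 camera calls.

### The job

The grill stall's gas hose is to be fitted to the spare brass nozzle kept standing in the drawer. Pull the drawer wide open by its handle, then unscrew the nozzle's round cap: fuel-gas fittings may be left- or right-handed and this one is not marked, so if it stops one way, turn it the other way, until it lifts off freely. Finish still holding the cap in the gripper, upright and still, at least 5 cm clear above where it sat, with the drawer left open and the other things on the bench left where they are.

Things in the scene. Friction and masses are not known exactly. Their poses are not given: they have to be found in the camera images.
- cabinet: fixed one-drawer wooden unit standing on the bench, 260 (x) by 240 (y) by 118 mm high; origin at the centre of its underside; its front looks along its own -x, towards the robot; a white bowl 40 mm high stands on the rear half of its top
- cabinet_drawer0 (a joint): how far the drawer is pulled out along the cabinet's own -x, m: 0 shut, 0.18 at its end stop; it slides with about 1 N of friction and stays where it is left. The drawer's front panel is 15 mm thick, its top edge 106 mm above the bench; side walls reach 96 mm
- cabinet_drawer0_handle (a point): middle of the drawer's steel bar handle: a round horizontal bar 11 mm thick and 120 mm long, along the cabinet's y, 35 mm in front of the drawer's front panel and 80 mm above the bench; moves with the drawer; axes as the cabinet's
- cap_center (a point): centre of the round brass cap (a hollow cap, closed on top, 48 mm across with 16 narrow flats, 25 mm high, about 0.14 kg), half-way up; its z axis points out of its closed top. With the cap on, it lies 87 mm above the bench, on the nozzle's axis
- nozzle_seat (a point): point on the nozzle's vertical axis where the cap's centre lies when the cap is on, 87 mm above the bench; moves with the drawer; mid-width of the drawer, 98 mm behind the outer face of its front panel. The neck ends 6 mm above this point: lifting the cap by 20 mm clears it. Below the cap the nozzle is a round stem at most 40 mm across
- nozzle_foot (a point): underside of the brass nozzle, fixed upright in the drawer on a 70 mm square foot. Short thread of unseen hand, drawn anew at each start: turned the loosening way by 55 to 120 degrees the cap is free and lifts straight off; the tightening way it stops hard within 12 degrees. It turns lightly (under 0.1 N m) until it stops; while threaded it lifts only 1 to 2 mm
- sauce: bystander: amber sauce bottle, 60 mm across, 150 mm high; origin at the centre of its underside
- cup: bystander: steel cup, 72 mm across, 90 mm high; origin at the centre of its underside
- plates: bystander: stack of white plates, 190 mm across, 49 mm high; origin at the centre of its underside
- tongs: bystander: steel tongs lying on the bench, 210 mm long, 16 mm high; origin at the middle of the underside

How it is judged:
By the outcome, as a careful person would: the job done as asked, in the order asked, and still so for the second after the job is handed in, while the arm keeps its last pose, push and grip.
It also fails if it takes over 61 s, if anything falls off the work surface, if the arm or the gripper's body presses on something with over 40 N, if the wrist force passes 120 N, or if a joint passes its speed limit or range.

## Working session

There is one attempt and no reset: what is moved stays moved. The work goes in short steps, Python scripts to look and compute and a tool call to move; the robot and the scene stay as the last step left them, time stands still between calls to the robot, and variables do not carry over. Pictures are saved under pics/ and viewed, at most 10 in all, crops included, and the job is handed in when it is done.

Besides the shell and the picture viewer there is one more tool, called after "Call:" by a JSON object that holds its "fn" and its "kwargs". servo_tool: Moves the arm, as the interface text tells. Its arguments: {"type":"object","properties":{"moves":{"type":"array"},"force":{"type":"number"}},"required":["moves"]}

```bash
mkdir -p pics; cat > h.py <<'E'
from workcell import *
import numpy as np, cv2
from scipy.spatial.transform import Rotation as Ro
def w(p,cam):
    c=calibration(cam); return np.array(c["R"]).T@(np.array(p)-np.array(c["t"]))
def mk(n,cam,f=mark_of):
    r=f(n,cam)
    return [(np.round(w(d["xyz"],cam),3).tolist(),round(d["score"],2)) for d in r[:2]]
def st():
    o=get_obs(); print({k:np.round(o[k],3).tolist() for k in("time","q","ee_pos","tcp_rot","wrist_force","torque","opening","grasp_force")})
E
python3 - <<'E'
from h import *
st(); print(grasp_offset)
ims=[]
for c in("scene","top"):
    p,d=camera(c); ims.append(p); cv2.imwrite(f"pics/{c}0.png",p[:,:,::-1])
    for n in("cabinet","cabinet_drawer0_handle","cap_center","sauce","cup","plates","tongs"): print(c,n,mk(n,c))
E
```

```text
{'time': 0.0, 'q': [-65.948, 5.012, 10.033, 95.101, -0.0, 89.999], 'ee_pos': [0.224, -0.502, 0.201], 'tcp_rot': [-179.92, 0.0, 24.053], 'wrist_force': [0.71, -0.032, -0.027], 'torque': [0.005, 0.029, -0.015], 'opening': 0.086, 'grasp_force': 0.0}
0.0187
scene cabinet [([0.79, -0.094, 0.001], 0.95)]
scene cabinet_drawer0_handle [([0.626, -0.087, 0.079], 0.69)]
scene cap_center []
scene sauce [([0.408, -0.403, -0.002], 0.86)]
scene cup [([0.526, 0.376, -0.001], 0.79)]
scene plates [([0.604, -0.485, -0.006], 0.87)]
scene tongs [([0.276, 0.339, -0.0], 0.69)]
top cabinet [([0.791, -0.095, 0.002], 0.66)]
top cabinet_drawer0_handle [([0.626, -0.092, 0.084], 0.97)]
top cap_center []
top sauce [([0.407, -0.407, 0.001], 0.78)]
top cup [([0.522, 0.376, -0.002], 0.74)]
top plates [([0.605, -0.49, 0.002], 0.89)]
top tongs [([0.284, 0.335, -0.002], 0.77)]
```

View pics/scene0.png

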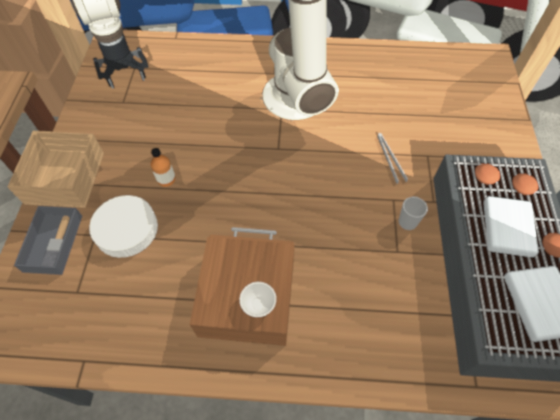

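View pics/top0.png

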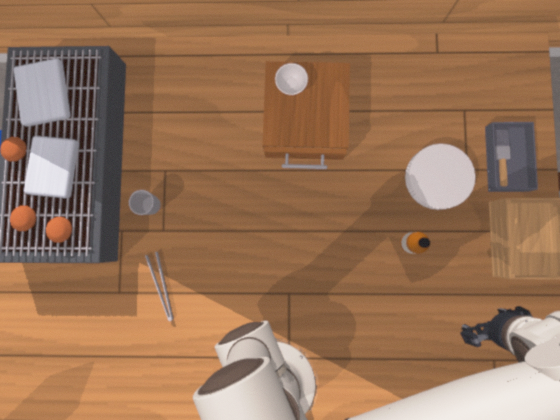

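The top view shows the shut drawer with its handle bar spanning about (283,166)–(326,167), and a bowl on the cabinet. The path from the gripper to the handle is clear above the bottle. Next I need the cabinet's yaw.

```bash
python3 - <<'E'
from h import *
for c in("top","scene"):
    p,d=camera(c); k=calibration(c); K=np.array(k["camera_matrix"])
    v,u=np.nonzero(d>0); z=d[v,u]
    P=(np.linalg.inv(K)@np.stack([u,v,np.ones_like(u)])*z).T
    W=(P-np.array(k["t"]))@np.array(k["R"])
    m=(abs(W[:,2]-.118)<.007)&(abs(W[:,0]-.79)<.16)&(abs(W[:,1]+.095)<.15)
    print(c,m.sum(),cv2.minAreaRect(W[m,:2].astype(np.float32)))
    for s in(cut_out("cabinet_drawer0_handle",c) or [])[:1]:
        M=s["mask"][v,u]&(abs(W[:,2]-.083)<.012)&(W[:,0]<.65)
        q=W[M]; print(len(q),q.mean(0),cv2.fitLine(q[:,:2].astype(np.float32),cv2.DIST_HUBER,0,.01,.01).ravel(), q[:,1].min(),q[:,1].max())
E
```

```text
top 6521 ((0.7926426529884338, -0.09561822563409805), (0.24018017947673798, 0.26059824228286743), 88.18327331542969)
140 [ 0.62914525 -0.083723    0.08395922] [ 0.0085772   0.9999632   0.6264618  -0.09547816] -0.1474050177899147 -0.030474851928698518
scene 7407 ((0.7977657318115234, -0.09516987949609756), (0.24051348865032196, 0.24952177703380585), 88.1229476928711)
194 [ 0.6305995  -0.0908576   0.08121296] [ 0.01232732  0.999924    0.6303136  -0.08434278] -0.15232004359969514 -0.028325061802472542
```

Call:
{"fn": "servo_tool", "kwargs": {"moves": [[[0,0,0],[0.044,-0.017,0],26],[[0,0,0],[0.044,-0.017,0],26],[[0,0,0],[0.044,-0.017,0],26],[[0,0,0],[0.044,-0.017,0],26],[[0,0,0],[0.044,-0.017,0],26],[[0,0,0],[0.044,-0.017,0],26],[[0,0,0],[0.044,-0.017,0],26],[[0,0,0],[0.044,-0.017,0],26],[[0,0,0],[0.044,-0.017,0],26],[[0,0,0],[0.044,-0.017,0],26],[[0,0,0],[0.044,-0.017,0],26],[[0,0,0],[0.044,-0.017,0],26]]}}

```text
time: 2.2
ee_pos: [0.6243, -0.0991, 0.2023]
tcp_rot: [180.0, -0.0, 24.1]
wrist_force: [-0.0, -1.7, -0.7]
opening: 0.0221
grasp_force: 0.0
```

Call:
{"fn": "servo_tool", "kwargs": {"moves": [[[0,0,-8],[0,0,0],26],[[0,0,-8],[0,0,0],26],[[0,0,-8],[0,0,0],26],[[0,0,-8],[0,0,0],26],[[0,0,-8],[0,0,0],26],[[0,0,-8],[0,0,0],26],[[0,0,-8],[0,0,0],26],[[0,0,-8],[0,0,0],26],[[0,0,-0.5],[0,0,0],26],[[0,0,0],[0,0,0],26]]}}

```text
time: 3.2
ee_pos: [0.6232, -0.1008, 0.2021]
tcp_rot: [-180.0, 0.0, 88.3]
wrist_force: [0.1, 0.7, 0.1]
opening: 0.0223
grasp_force: 0.0
```

```bash
python3 -c "from h import *; st()"
```

```text
{'time': 3.2, 'q': [-9.186, 16.682, 23.577, 96.9, -0.001, 82.469], 'ee_pos': [0.623, -0.101, 0.202], 'tcp_rot': [-179.995, 0.0, 88.345], 'wrist_force': [0.11, 0.722, 0.106], 'torque': [-0.022, 0.0, 0.037], 'opening': 0.022, 'grasp_force': 0.0}
```

Call:
{"fn": "servo_tool", "kwargs": {"moves": [[[0,0,0],[0.01,0.0042,0.03],26],[[0,0,0],[0,0,0.03],26],[[0,0,0],[0,0,0.03],26],[[0,0,0],[0,0,0.015],26],[[0,0,0],[0,0,0],26]]}}

```text
time: 3.7
ee_pos: [0.6264, -0.0907, 0.095]
tcp_rot: [-179.8, -0.0, 88.4]
wrist_force: [1.0, -0.3, 0.2]
opening: 0.0221
grasp_force: 0.0
```

```bash
python3 - <<'E'
from h import *
st()
ims=[]
for c in("scene","top"):
    p,d=camera(c); print(mk("cabinet_drawer0_handle",c)); ims.append(p)
k=[(190,170,130,110),(230,90,130,110)]
cv2.imwrite("pics/h1.png",np.hstack([cv2.resize(i[y:y+h,x:x+w_],None,fx=3,fy=3,interpolation=2) for i,(x,y,w_,h) in zip(ims,k)])[:,:,::-1])
E
```

```text
{'time': 3.7, 'q': [-8.24, 15.847, 10.687, 85.053, -0.002, 83.318], 'ee_pos': [0.626, -0.091, 0.095], 'tcp_rot': [-179.788, -0.023, 88.442], 'wrist_force': [1.04, -0.343, 0.224], 'torque': [0.036, 0.013, -0.014], 'opening': 0.022, 'grasp_force': 0.0}
[([0.627, -0.09, 0.078], 0.69)]
[]
```

View pics/h1.png

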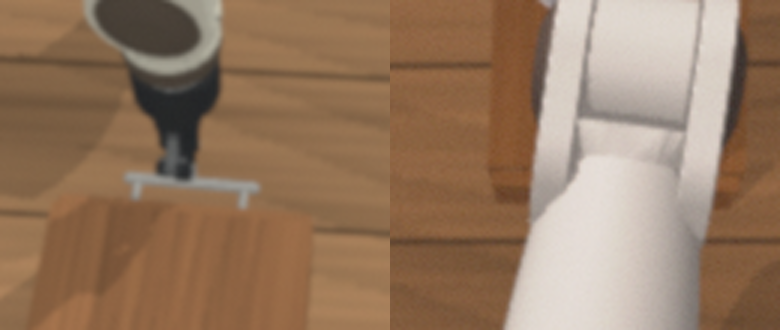

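The fingers stand just above the middle of the bar (crop pixel ~(175,180)), so I'll go down and close on it.

Call:
{"fn": "servo_tool", "kwargs": {"moves": [[[0,0,0],[0,0.0005,0.012],26],[[0,0,0],[0,0,0.012],26],[[0,0,0],[0,0,0.009],26],[[0,0,0],[0,0,0],26],[[0,0,0],[0,0,0],0],[[0,0,0],[0,0,0],0],[[0,0,0],[0,0,0],0],[[0,0,0],[0,0,0],0]], "force": 40}}

```text
time: 4.7
ee_pos: [0.6283, -0.0909, 0.0646]
tcp_rot: [180.0, 0.0, 88.6]
wrist_force: [-0.5, -0.1, -0.2]
opening: -0.0
grasp_force: 0.0
```

```bash
python3 - <<'E'
from h import *
st()
p,d=camera("scene"); print(mk("cabinet_drawer0_handle","scene"),mk("cabinet","scene"))
k=calibration("scene");K=np.array(k["camera_matrix"])
v,u=np.nonzero(cut_out("cabinet_drawer0_handle","scene")[0]["mask"]);z=d[v,u]
W=((np.linalg.inv(K)@np.stack([u,v,np.ones_like(u)])*z).T-np.array(k["t"]))@np.array(k["R"])
for i in range(0,len(u),4): print(u[i],v[i],W[i].round(3))
cv2.imwrite("pics/h2.png",cv2.resize(p[190:260,210:310],None,fx=7,fy=7,interpolation=2)[:,:,::-1])
E
```

```text
{'time': 4.7, 'q': [-8.232, 16.048, 7.576, 81.491, -0.0, 83.215], 'ee_pos': [0.628, -0.091, 0.065], 'tcp_rot': [179.964, 0.004, 88.553], 'wrist_force': [-0.538, -0.081, -0.171], 'torque': [-0.025, 0.015, -0.004], 'opening': -0.0, 'grasp_force': 0.0}
[([0.626, -0.089, 0.077], 0.59), ([0.406, -0.403, -0.0], 0.41)] [([0.791, -0.094, -0.0], 0.8)]
232 229 [ 0.626 -0.149  0.081]
236 229 [ 0.627 -0.137  0.083]
240 229 [ 0.624 -0.127  0.08 ]
234 230 [ 0.63  -0.143  0.083]
238 230 [ 0.628 -0.132  0.081]
261 230 [ 0.626 -0.066  0.084]
265 230 [ 0.624 -0.055  0.081]
236 231 [ 0.631 -0.137  0.079]
258 231 [ 0.629 -0.074  0.082]
262 231 [ 0.628 -0.063  0.083]
266 231 [ 0.627 -0.052  0.082]
270 231 [ 0.627 -0.04   0.082]
234 232 [ 0.636 -0.142  0.082]
258 232 [ 0.628 -0.075  0.075]
262 232 [ 0.631 -0.063  0.081]
266 232 [ 0.63  -0.051  0.082]
270 232 [ 0.63  -0.04   0.082]
274 232 [ 0.63  -0.028  0.084]
262 233 [ 0.633 -0.062  0.08 ]
266 233 [ 0.633 -0.051  0.08 ]
270 233 [ 0.635 -0.039  0.086]
274 233 [ 0.629 -0.029  0.076]
270 234 [ 0.635 -0.04   0.079]
233 235 [ 0.643 -0.145  0.076]
270 235 [ 0
[... 299 characters left out ...]
235 238 [ 0.666 -0.134  0.104]
239 238 [ 0.664 -0.123  0.102]
270 238 [ 0.649 -0.038  0.082]
250 239 [ 0.665 -0.092  0.1  ]
261 239 [ 0.665 -0.062  0.103]
269 239 [ 0.653 -0.041  0.084]
261 240 [ 0.666 -0.062  0.1  ]
265 240 [ 0.668 -0.05   0.104]
269 240 [ 0.667 -0.039  0.105]
273 240 [ 0.664 -0.028  0.1  ]
262 241 [ 0.67  -0.058  0.102]
266 241 [ 0.672 -0.047  0.108]
270 241 [ 0.667 -0.037  0.099]
274 241 [ 0.669 -0.025  0.104]
278 241 [ 0.669 -0.014  0.105]
282 241 [ 0.667 -0.003  0.103]
286 241 [0.664 0.008 0.099]
274 242 [ 0.672 -0.025  0.103]
278 242 [ 0.67  -0.014  0.102]
282 242 [ 0.67  -0.003  0.103]
286 242 [0.669 0.008 0.103]
290 242 [0.667 0.019 0.1  ]
288 243 [0.672 0.014 0.102]
```

View pics/h2.png

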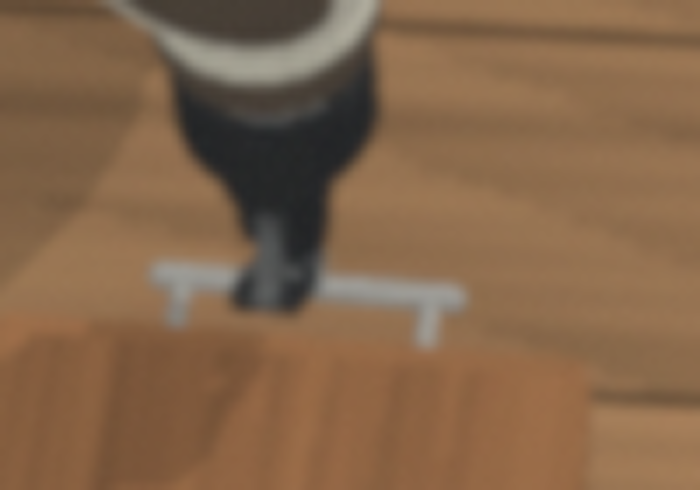

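The near finger (crop ~(270,300)) seems to reach past the bar, but the opening reads 0. I'll check with a small pull.

Call:
{"fn": "servo_tool", "kwargs": {"moves": [[[0,0,0],[0,-0.005,0],0],[[0,0,0],[0,-0.005,0],0],[[0,0,0],[0,-0.005,0],0],[[0,0,0],[0,-0.005,0],0],[[0,0,0],[0,0,0],0]]}}

```text
time: 5.4
ee_pos: [0.6075, -0.0904, 0.0644]
tcp_rot: [-180.0, -0.0, 88.5]
wrist_force: [-0.6, 0.7, -0.9]
opening: 0.0006
grasp_force: 0.0
```

```bash
python3 - <<'E'
from h import *
st()
p,d=camera("scene"); print(mk("cabinet_drawer0_handle","scene"))
k=calibration("scene");K=np.array(k["camera_matrix"])
v,u=np.mgrid[222:242,238:262].reshape(2,-1);z=d[v,u]
W=((np.linalg.inv(K)@np.stack([u,v,np.ones_like(u)])*z).T-np.array(k["t"]))@np.array(k["R"])
for a,b,x in zip(u,v,W):
    if a in(240,244,247,250,254) : print(a,b,x.round(3), end=' ' if a<254 else '\n')
cv2.imwrite("pics/h3.png",cv2.resize(p[180:260,200:310],None,fx=7,fy=7,interpolation=2)[:,:,::-1])
E
```

```text
{'time': 5.4, 'q': [-8.462, 13.233, 4.161, 80.929, 0.0, 82.99], 'ee_pos': [0.607, -0.09, 0.064], 'tcp_rot': [-179.999, -0.0, 88.548], 'wrist_force': [-0.648, 0.66, -0.937], 'torque': [0.009, -0.012, 0.034], 'opening': 0.001, 'grasp_force': 0.0}
[([0.627, -0.09, 0.077], 0.93)]
240 222 [ 0.556 -0.141 -0.001] 244 222 [ 0.558 -0.128  0.004] 247 222 [ 0.661 -0.095  0.188] 250 222 [ 0.658 -0.088  0.184] 254 222 [ 0.644 -0.08   0.16 ]
240 223 [ 0.559 -0.141 -0.003] 244 223 [ 0.661 -0.103  0.183] 247 223 [ 0.661 -0.095  0.184] 250 223 [ 0.659 -0.088  0.181] 254 223 [ 0.646 -0.08   0.159]
240 224 [ 0.564 -0.14   0.   ] 244 224 [ 0.665 -0.103  0.184] 247 224 [ 0.663 -0.095  0.181] 250 224 [ 0.664 -0.087  0.184] 254 224 [ 0.65  -0.079  0.159]
240 225 [ 0.565 -0.14  -0.005] 244 225 [ 0.668 -0.102  0.185] 247 225 [ 0.668 -0.094  0.185] 250 225 [ 0.669 -0.086  0.188] 254 225 [ 0.648 -0.08   0.151]
240 226 [ 0.57  -0.139 -0.001] 244 226 [ 0.671 -0.102  0.184] 247 226 [ 0.669 -0.095  0.182] 250 226 [ 0.671 -0.086  0.187] 254 226 [ 0.652 -0.079  0.153]
240 227 [ 0.576 -0.138  0.003] 244 227 [ 0.669 -
[... 1576 characters left out ...]
606 -0.114 -0.003] 250 237 [ 0.609 -0.104  0.004] 254 237 [ 0.605 -0.093 -0.003]
240 238 [ 0.666 -0.12   0.105] 244 238 [ 0.662 -0.11   0.099] 247 238 [ 0.664 -0.101  0.104] 250 238 [ 0.664 -0.092  0.105] 254 238 [ 0.608 -0.093 -0.003]
240 239 [ 0.667 -0.12   0.102] 244 239 [ 0.666 -0.109  0.101] 247 239 [ 0.667 -0.1    0.102] 250 239 [ 0.667 -0.092  0.104] 254 239 [ 0.667 -0.081  0.106]
240 240 [ 0.678 -0.117  0.117] 244 240 [ 0.679 -0.106  0.12 ] 247 240 [ 0.678 -0.098  0.118] 250 240 [ 0.671 -0.091  0.106] 254 240 [ 0.666 -0.081  0.098]
240 241 [ 0.683 -0.117  0.121] 244 241 [ 0.68  -0.106  0.115] 247 241 [ 0.68  -0.098  0.116] 250 241 [ 0.679 -0.09   0.116] 254 241 [ 0.678 -0.079  0.115]
```

View pics/h3.png

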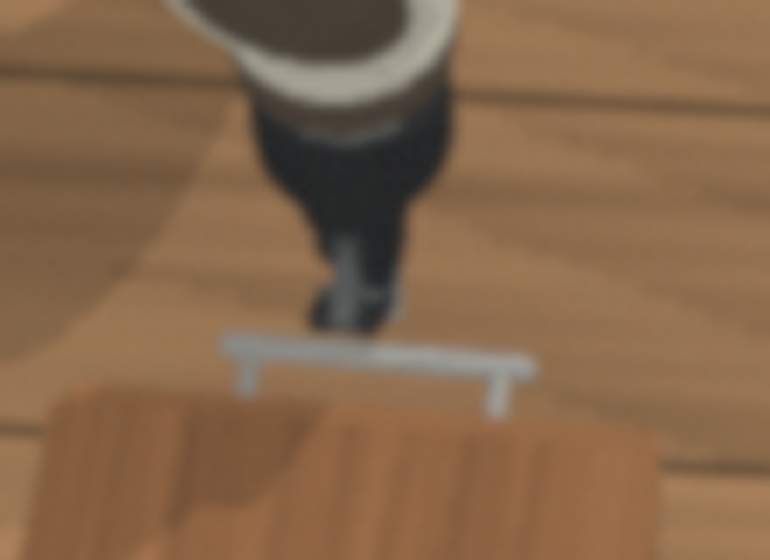

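The pull slid free and the drawer stayed shut, so the fingers weren't around the bar. I'll compare where the gripper appears in the depth data with the reported TCP.

```bash
python3 - <<'E'
from h import *
o=get_obs(); R=Ro.from_euler("xyz",o["tcp_rot"],degrees=True).as_matrix()
p,d=camera("scene")
k=calibration("scene");K=np.array(k["camera_matrix"]);Rc=np.array(k["R"]);t=np.array(k["t"])
print("cam pos",(-Rc.T@t).round(3))
def pr(X): c=Rc@X+t; q=K@c/c[2]; return q[:2].round(1),c[2].round(3)
T=np.array(o["ee_pos"])
for dz in(0,.0187,.073,.12): print(dz,pr(T-R[:,2]*dz))
v,u=np.mgrid[150:236,225:275].reshape(2,-1);z=d[v,u]
W=((np.linalg.inv(K)@np.stack([u,v,np.ones_like(u)])*z).T-t)@Rc
for a in np.arange(.09,.4,.02):
    m=(abs(W[:,2]-a)<.01)&(W[:,0]<.72)&(W[:,0]>.45)
    if m.sum(): print(round(a,2),m.sum(),W[m].min(0).round(3),W[m].max(0).round(3))
E
```

```text
cam pos [1.227 0.035 1.199]
0 (array([253.4, 227.4]), np.float64(1.296))
0.0187 (array([253. , 224.2]), np.float64(1.279))
0.073 (array([251.9, 214.6]), np.float64(1.233))
0.12 (array([250.8, 205.7]), np.float64(1.193))
0.09 122 [ 0.617 -0.153  0.08 ] [ 0.647 -0.028  0.096]
0.11 6 [ 0.612 -0.082  0.103] [ 0.618 -0.08   0.119]
0.13 6 [ 0.618 -0.089  0.134] [ 0.632 -0.078  0.139]
0.15 27 [ 0.62 -0.09  0.14] [ 0.65  -0.074  0.159]
0.17 30 [ 0.62  -0.108  0.16 ] [ 0.673 -0.074  0.18 ]
0.19 92 [ 0.627 -0.109  0.18 ] [ 0.674 -0.071  0.199]
0.21 44 [ 0.634 -0.102  0.2  ] [ 0.652 -0.064  0.219]
0.23 106 [ 0.61  -0.124  0.22 ] [ 0.651 -0.053  0.24 ]
0.25 131 [ 0.616 -0.125  0.24 ] [ 0.65  -0.054  0.26 ]
0.27 100 [ 0.611 -0.124  0.26 ] [ 0.648 -0.053  0.28 ]
0.29 125 [ 0.611 -0.128  0.28 ] [ 0.652 -0.05   0.3  ]
0.31 135 [ 0.606 -0.123  0.3  ] [ 0.653 -0.05   0.32 ]
0.33 46 [ 0.599 -0.118  0.327] [ 0.66  -0.049  0.339]
0.35 81 [ 0.589 -0.136  0.34 ] [ 0.666 -0.043  0.36 ]
0.37 190 [ 0.58  -0.134  0.36 ] [ 0.669 -0.038  0.38 ]
0.39 312 [ 0.576 -0.132  0.38 ] [ 0.669 -0.038  0.4  ]
```

Call:
{"fn": "servo_tool", "kwargs": {"moves": [[[0,0,0],[0,-0.04,0],26],[[0,0,-8.5],[0,0,0],26],[[0,0,-8.5],[0,0,0],26],[[0,0,-8.5],[0,0,0],26],[[0,0,-8.5],[0,0,0],26],[[0,0,-8.5],[0,0,0],26],[[0,0,-8.5],[0,0,0],26],[[0,0,-8.5],[0,0,0],26],[[0,0,-8.5],[0,0,0],26],[[0,0,-8.5],[0,0,0],26],[[0,0,-8.5],[0,0,0],26],[[0,0,-5],[0,0,0],26]]}}

```text
time: 6.75
ee_pos: [0.5683, -0.0894, 0.0642]
tcp_rot: [-180.0, 0.0, 178.9]
wrist_force: [0.4, 0.4, 1.1]
opening: 0.0223
grasp_force: 0.0
```

```bash
python3 - <<'E'
from h import *
st()
p,d=camera("scene")
k=calibration("scene");K=np.array(k["camera_matrix"]);Rc=np.array(k["R"]);t=np.array(k["t"])
v,u=np.mgrid[120:236,205:300].reshape(2,-1);z=d[v,u]
W=((np.linalg.inv(K)@np.stack([u,v,np.ones_like(u)])*z).T-t)@Rc
for a in np.arange(.03,.34,.02):
    m=(abs(W[:,2]-a)<.01)&(W[:,0]<.62)&(W[:,0]>.45)&(abs(W[:,1]+.09)<.1)
    if m.sum(): print(round(a,2),m.sum(),W[m].min(0).round(3),W[m].max(0).round(3))
cv2.imwrite("pics/h4.png",cv2.resize(p[150:250,190:310],None,fx=6,fy=6,interpolation=2)[:,:,::-1])
E
```

```text
{'time': 6.75, 'q': [-8.936, 7.936, -1.951, 80.108, -0.001, -7.818], 'ee_pos': [0.568, -0.089, 0.064], 'tcp_rot': [-179.999, 0.005, 178.882], 'wrist_force': [0.417, 0.357, 1.14], 'torque': [-0.056, 0.034, -0.006], 'opening': 0.022, 'grasp_force': 0.0}
0.09 10 [ 0.577 -0.107  0.091] [ 0.584 -0.07   0.099]
0.11 41 [ 0.568 -0.115  0.1  ] [ 0.584 -0.065  0.119]
0.13 49 [ 0.559 -0.132  0.121] [ 0.586 -0.05   0.14 ]
0.15 130 [ 0.561 -0.139  0.14 ] [ 0.589 -0.041  0.159]
0.17 128 [ 0.562 -0.151  0.161] [ 0.59  -0.027  0.18 ]
0.19 199 [ 0.557 -0.154  0.18 ] [ 0.592 -0.025  0.2  ]
0.21 32 [ 0.564 -0.13   0.2  ] [ 0.584 -0.048  0.22 ]
0.23 106 [ 0.578 -0.124  0.22 ] [ 0.61  -0.053  0.24 ]
0.25 129 [ 0.563 -0.125  0.24 ] [ 0.61  -0.053  0.26 ]
0.27 107 [ 0.577 -0.123  0.26 ] [ 0.61  -0.054  0.28 ]
0.29 130 [ 0.568 -0.128  0.28 ] [ 0.613 -0.049  0.3  ]
0.31 133 [ 0.574 -0.123  0.3  ] [ 0.614 -0.05   0.32 ]
0.33 53 [ 0.555 -0.118  0.32 ] [ 0.62  -0.048  0.34 ]
```

View pics/h4.png

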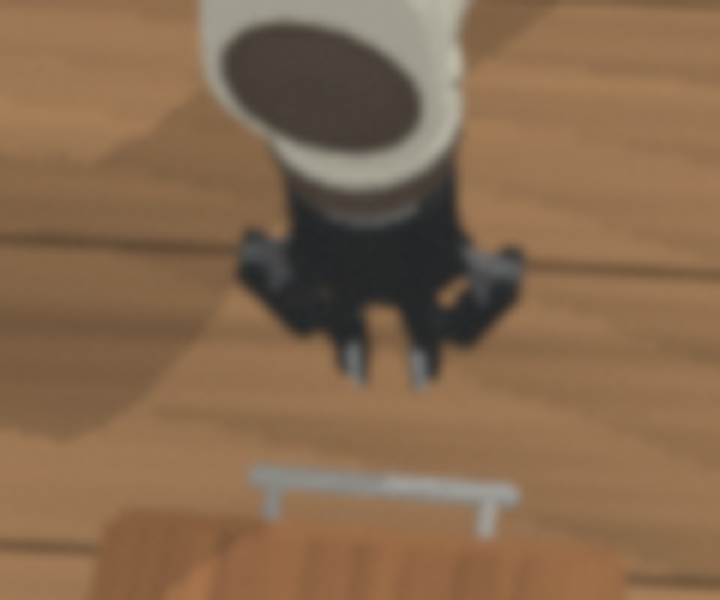

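The view shows both tips ending at z≈0.09 (crop (355,383) and (418,387)), while the reported TCP z is 0.064. The true tips are therefore about 25 mm higher than reported, and the fingers closed just above the bar. I'll correct for that and grasp again.

Call:
{"fn": "servo_tool", "kwargs": {"moves": [[[0,0,8.5],[0,0,-0.03],26],[[0,0,8.5],[0,0,0],26],[[0,0,8.5],[0,0,0],26],[[0,0,8.5],[0,0,0],26],[[0,0,8.5],[0,0,0],26],[[0,0,8.5],[0,0,0],26],[[0,0,8.5],[0,0,0],26],[[0,0,8.5],[0,0,0],26],[[0,0,8.5],[0,0,0],26],[[0,0,8.5],[0,0,0],26],[[0,0,5.3],[0,0.03,0],26],[[0,0,0],[-0.001,0.03,0],26]]}}

```text
time: 8.0
ee_pos: [0.6288, -0.0893, 0.0947]
tcp_rot: [179.9, 0.0, 87.9]
wrist_force: [0.7, -0.1, 1.0]
opening: 0.0219
grasp_force: 0.0
```

Call:
{"fn": "servo_tool", "kwargs": {"moves": [[[0,0,0],[0,0,0.02],26],[[0,0,0],[0,0,0.01],26],[[0,0,0],[0,0,0.008],26],[[0,0,0],[0,0,0],26]]}}

```text
time: 8.4
ee_pos: [0.627, -0.0893, 0.0551]
tcp_rot: [-179.9, -0.0, 88.2]
wrist_force: [-0.7, -0.6, -0.1]
opening: 0.0224
grasp_force: 0.0
```

Call:
{"fn": "servo_tool", "kwargs": {"moves": [[[0,0,0],[0,0.001,0.008],26],[[0,0,0],[0,0,0.008],26],[[0,0,0],[0,0,0],26],[[0,0,0],[0,0,0],0],[[0,0,0],[0,0,0],0],[[0,0,0],[0,0,0],0],[[0,0,0],[0,0,0],0]], "force": 40}}

```text
time: 9.1
ee_pos: [0.6237, -0.0892, 0.0395]
tcp_rot: [-179.4, -0.0, 88.2]
wrist_force: [-24.0, 1.4, 8.5]
opening: 0.0093
grasp_force: 39.6
```

Call:
{"fn": "servo_tool", "kwargs": {"moves": [[[0,0,0],[0,-0.01,0],0],[[0,0,0],[0,-0.02,0],0],[[0,0,0],[0,-0.02,0],0],[[0,0,0],[0,-0.02,0],0],[[0,0,0],[0,-0.02,0],0],[[0,0,0],[0,-0.02,0],0],[[0,0,0],[0,-0.02,0],0],[[0,0,0],[0,-0.02,0],0],[[0,0,0],[0,-0.02,0],0],[[0,0,0],[0,-0.01,0],0],[[0,0,0],[0,0,0],0]]}}

```text
time: 10.2
ee_pos: [0.4476, -0.0837, 0.0396]
tcp_rot: [-179.9, -0.0, 88.2]
wrist_force: [-0.1, 1.5, -11.5]
opening: 0.0094
grasp_force: 39.4
```

Call:
{"fn": "servo_tool", "kwargs": {"moves": [[[0,0,0],[0,-0.003,0],0],[[0,0,0],[0,-0.003,0],0],[[0,0,0],[0,0,0],0]]}}

```text
time: 10.5
ee_pos: [0.4427, -0.0836, 0.0396]
tcp_rot: [-179.9, -0.0, 88.3]
wrist_force: [-1.1, 2.3, -14.1]
opening: 0.0094
grasp_force: 39.3
```

Call:
{"fn": "servo_tool", "kwargs": {"moves": [[[0,0,0],[0,0,0],28],[[0,0,0],[0,0,0],28],[[0,0,0],[0,0,0],28],[[0,0,0],[0,0,-0.02],28],[[0,0,0],[0,0,-0.04],28],[[0,0,0],[0,0,-0.05],100],[[0,0,0],[0,0,-0.05],100],[[0,0,0],[-0.05,0,0],100],[[0,0,0],[-0.05,0,0],100],[[0,0,0],[-0.05,0,0],100],[[0,0,0],[-0.05,0,0],100],[[0,0,0],[0,0,0],100]]}}

```text
time: 11.7
ee_pos: [0.4365, -0.2887, 0.1998]
tcp_rot: [180.0, 0.1, 88.0]
wrist_force: [-0.3, 0.7, -0.3]
opening: 0.0854
grasp_force: 0.0
```

```bash
python3 - <<'E'
from h import *
st()
ims=[]
for c in("scene","top"):
    p,d=camera(c); ims.append(p)
    for n in("cabinet_drawer0_handle","cap_center","nozzle_seat","nozzle_foot"): print(c,n,mk(n,c))
    k=calibration(c);K=np.array(k["camera_matrix"])
    r=cut_out("cap_center",c)
    v,u=np.nonzero(d>0);z=d[v,u]
    W=((np.linalg.inv(K)@np.stack([u,v,np.ones_like(u)])*z).T-np.array(k["t"]))@np.array(k["R"])
    m=(abs(W[:,0]-.58)<.045)&(abs(W[:,1]+.088)<.045)&(abs(W[:,2]-.1)<.006)
    if m.sum(): print("cap top",m.sum(),W[m].mean(0).round(4),cv2.minEnclosingCircle(W[m,:2].astype(np.float32)))
k=[(190,150,130,150),(230,40,130,150)]
cv2.imwrite("pics/c1.png",np.hstack([cv2.resize(i[y:y+h,x:x+w_],None,fx=3,fy=3,interpolation=2) for i,(x,y,w_,h) in zip(ims,k)])[:,:,::-1])
E
```

```text
{'time': 11.7, 'q': [-33.439, 1.204, 5.873, 94.624, -0.069, 58.597], 'ee_pos': [0.436, -0.289, 0.2], 'tcp_rot': [179.998, 0.083, 87.964], 'wrist_force': [-0.308, 0.682, -0.324], 'torque': [0.021, -0.017, -0.009], 'opening': 0.085, 'grasp_force': 0.0}
scene cabinet_drawer0_handle [([0.448, -0.082, 0.079], 0.82)]
scene cap_center [([0.575, -0.087, 0.08], 0.61), ([0.444, -0.078, 0.078], 0.26)]
scene nozzle_seat [([0.579, -0.093, 0.079], 0.83)]
scene nozzle_foot [([0.575, -0.087, 0.021], 0.83), ([0.448, -0.081, 0.078], 0.32)]
cap top 178 [ 0.5797 -0.0879  0.0974] ((0.5786828994750977, -0.08840904384851456), 0.024766119197010994)
top cabinet_drawer0_handle [([0.442, -0.084, 0.083], 0.71)]
top cap_center [([0.578, -0.089, 0.087], 0.67), ([0.576, -0.088, 0.092], 0.64)]
top nozzle_seat [([0.575, -0.091, 0.086], 0.79)]
top nozzle_foot [([0.578, -0.088, 0.023], 0.57)]
cap top 230 [ 0.577  -0.0892  0.1   ] ((0.5770671367645264, -0.08919137716293335), 0.024601897224783897)
```

View pics/c1.png

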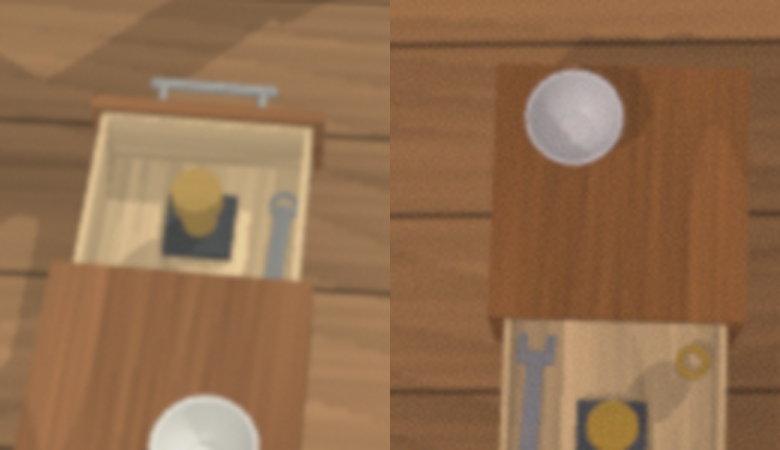

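The drawer is open, with the brass cap near the middle of it at about (0.577, −0.089). I'll move above it and turn the wrist so joint 6 is near zero, leaving room to turn both ways.

Call:
{"fn": "servo_tool", "kwargs": {"moves": [[[0,0,0],[0.034,0.022,0],100],[[0,0,0],[0.034,0.022,0],100],[[0,0,0],[0.034,0.022,0],100],[[0,0,0],[0.034,0.022,0],100],[[0,0,0],[0.034,0.022,0],100],[[0,0,0],[0.034,0.022,0],100]]}}

```text
time: 12.9
ee_pos: [0.5759, -0.0821, 0.2003]
tcp_rot: [180.0, 0.0, 88.3]
wrist_force: [0.8, -0.4, 1.1]
opening: 0.0855
grasp_force: 0.0
```

Call:
{"fn": "servo_tool", "kwargs": {"moves": [[[0,0,-8.3],[0,0,0],100],[[0,0,-8.3],[0,0,0],100],[[0,0,-8.3],[0,0,0],100],[[0,0,-8.3],[0,0,0],100],[[0,0,-8.3],[0,0,0],100],[[0,0,-8.3],[0,0,0],100],[[0,0,-8.3],[0,0,0],100],[[0,0,-8.3],[0,0,0],100],[[0,0,-8.3],[0,0,0],100],[[0,0,-8.3],[0,0,0],100],[[0,0,0],[0,0,0],100]]}}

```text
time: 14.0
ee_pos: [0.5752, -0.0836, 0.2002]
tcp_rot: [180.0, -0.0, 171.4]
wrist_force: [-0.0, -0.1, -0.4]
opening: 0.0849
grasp_force: 0.0
```

```bash
python3 - <<'E'
from h import *
st()
p,d=camera("scene")
k=calibration("scene");K=np.array(k["camera_matrix"]);Rc=np.array(k["R"]);t=np.array(k["t"])
v,u=np.mgrid[80:236,205:300].reshape(2,-1);z=d[v,u]
W=((np.linalg.inv(K)@np.stack([u,v,np.ones_like(u)])*z).T-t)@Rc
for a in np.arange(.15,.30,.01):
    m=(abs(W[:,2]-a)<.005)&(W[:,0]<.65)&(W[:,0]>.5)&(abs(W[:,1]+.09)<.1)
    if m.sum(): print(round(a,2),m.sum(),W[m].min(0).round(3),W[m].max(0).round(3))
E
```

```text
{'time': 14.0, 'q': [-8.275, 9.318, 14.635, 95.321, 0.001, 0.336], 'ee_pos': [0.575, -0.084, 0.2], 'tcp_rot': [179.999, -0.004, 171.389], 'wrist_force': [-0.029, -0.067, -0.377], 'torque': [0.014, -0.022, 0.004], 'opening': 0.085, 'grasp_force': 0.0}
0.24 3 [ 0.574 -0.126  0.242] [ 0.594 -0.036  0.244]
0.25 30 [ 0.562 -0.141  0.245] [ 0.599 -0.028  0.254]
0.26 33 [ 0.567 -0.141  0.256] [ 0.597 -0.028  0.265]
0.27 23 [ 0.572 -0.139  0.265] [ 0.596 -0.03   0.274]
0.28 24 [ 0.573 -0.148  0.276] [ 0.599 -0.017  0.285]
0.29 126 [ 0.559 -0.157  0.285] [ 0.602 -0.01   0.295]
```

Call:
{"fn": "servo_tool", "kwargs": {"moves": [[[0,0,0],[-0.0017,-0.0048,0.03],100],[[0,0,0],[0,0,0.03],100],[[0,0,0],[0,0,0.03],100],[[0,0,0],[0,0,0.03],100],[[0,0,0],[0,0,0.02],100],[[0,0,0],[0,0,0.015],100],[[0,0,0],[0,0,0.007],100],[[0,0,0],[0,0,0],100]]}}

```text
time: 14.85
ee_pos: [0.5759, -0.0887, 0.0377]
tcp_rot: [-180.0, -0.0, 171.2]
wrist_force: [-0.2, -0.2, -0.4]
opening: 0.0856
grasp_force: 0.0
```

Call:
{"fn": "servo_tool", "kwargs": {"moves": [[[0,0,0],[0,0,0],45],[[0,0,0],[0,0,0],45],[[0,0,0],[0,0,0],45],[[0,0,0],[0,0,0],45],[[0,0,0],[0,0,0],45],[[0,0,0],[0,0,0],45]], "force": 30}}

```text
time: 15.45
ee_pos: [0.5768, -0.0889, 0.0394]
tcp_rot: [180.0, 0.1, 171.2]
wrist_force: [-1.6, 1.0, 6.4]
opening: 0.0477
grasp_force: 30.6
```

```bash
python3 -c "from h import *; st()"
```

```text
{'time': 15.45, 'q': [-8.767, 9.364, -3.096, 77.424, 0.002, -0.006], 'ee_pos': [0.577, -0.089, 0.039], 'tcp_rot': [179.998, 0.116, 171.239], 'wrist_force': [-1.569, 0.981, 6.376], 'torque': [0.104, 0.089, -0.023], 'opening': 0.048, 'grasp_force': 30.631}
```

Call:
{"fn": "servo_tool", "kwargs": {"moves": [[[0,0,4],[0,0,0],45],[[0,0,4],[0,0,0],45],[[0,0,4],[0,0,0],45],[[0,0,4],[0,0,0],45],[[0,0,0],[0,0,0],45]]}}

```text
time: 15.95
ee_pos: [0.5768, -0.0882, 0.0394]
tcp_rot: [179.9, 0.1, 155.1]
wrist_force: [-1.1, 2.2, 6.4]
opening: 0.0479
grasp_force: 30.7
```

```bash
python3 -c "from h import *; st()"
```

```text
{'time': 15.95, 'q': [-8.734, 9.362, -3.1, 77.435, 0.07, 16.125], 'ee_pos': [0.577, -0.088, 0.039], 'tcp_rot': [179.904, 0.079, 155.14], 'wrist_force': [-1.098, 2.216, 6.4], 'torque': [0.688, 0.017, -0.022], 'opening': 0.048, 'grasp_force': 30.68}
```

Call:
{"fn": "servo_tool", "kwargs": {"moves": [[[0,0,5],[0,0,0],45],[[0,0,6],[0,0,0],45],[[0,0,6],[0,0,0],45],[[0,0,6],[0,0,0],45],[[0,0,6],[0,0,0],45],[[0,0,0],[0,0,0],45]]}}

```text
time: 16.55
ee_pos: [0.5769, -0.0883, 0.0394]
tcp_rot: [179.9, 0.0, 126.1]
wrist_force: [0.1, 3.4, 5.3]
opening: 0.0477
grasp_force: 30.6
```

```bash
python3 -c "from h import *; st()"
```

```text
{'time': 16.55, 'q': [-8.732, 9.361, -3.099, 77.432, 0.061, 45.196], 'ee_pos': [0.577, -0.088, 0.039], 'tcp_rot': [179.88, 0.033, 126.072], 'wrist_force': [0.149, 3.448, 5.26], 'torque': [0.506, -0.053, -0.005], 'opening': 0.048, 'grasp_force': 30.637}
```

Call:
{"fn": "servo_tool", "kwargs": {"moves": [[[0,0,7],[0,0,0],45],[[0,0,7],[0,0,0],45],[[0,0,7],[0,0,0],45],[[0,0,7],[0,0,0],45],[[0,0,7],[0,0,0],45],[[0,0,7],[0,0,0],45],[[0,0,7],[0,0,0],45],[[0,0,7],[0,0,0],45],[[0,0,7],[0,0,0],45],[[0,0,7],[0,0,0],45],[[0,0,7],[0,0,0],45],[[0,0,3],[0,0,0],45]]}}

```text
time: 17.75
ee_pos: [0.5771, -0.0885, 0.0394]
tcp_rot: [179.9, -0.1, 46.0]
wrist_force: [1.3, 1.9, 5.8]
opening: 0.0481
grasp_force: 30.6
```

```bash
python3 -c "from h import *; st()"
```

```text
{'time': 17.75, 'q': [-8.739, 9.369, -3.092, 77.4, 0.046, 125.25], 'ee_pos': [0.577, -0.088, 0.039], 'tcp_rot': [179.913, -0.118, 46.011], 'wrist_force': [1.28, 1.899, 5.846], 'torque': [0.366, -0.225, 0.059], 'opening': 0.048, 'grasp_force': 30.583}
```

Turned 125° without a stop. Now I'll lift a few mm and watch the force.

Call:
{"fn": "servo_tool", "kwargs": {"moves": [[[0,0,0],[0,0,-0.002],45],[[0,0,0],[0,0,-0.002],45],[[0,0,0],[0,0,-0.002],45],[[0,0,0],[0,0,0],45]]}}

```text
time: 18.15
ee_pos: [0.5761, -0.0889, 0.0443]
tcp_rot: [-180.0, 0.0, 46.3]
wrist_force: [0.3, -0.2, -1.3]
opening: 0.0479
grasp_force: 31.1
```

The force is just the cap's weight, so it's free. Lifting it clear.

Call:
{"fn": "servo_tool", "kwargs": {"moves": [[[0,0,0],[0,0,-0.01],45],[[0,0,0],[0,0,-0.015],45],[[0,0,0],[0,0,-0.02],45],[[0,0,0],[0,0,-0.025],45],[[0,0,0],[0,0,-0.02],45],[[0,0,0],[0,0,-0.01],45],[[0,0,0],[0,0,0],45],[[0,0,0],[0,0,0],45],[[0,0,0],[0,0,0],45],[[0,0,0],[0,0,0],45]]}}

```text
time: 19.15
ee_pos: [0.5757, -0.0887, 0.1431]
tcp_rot: [-179.9, 0.1, 46.3]
wrist_force: [0.4, 1.2, -1.5]
opening: 0.0479
grasp_force: 31.3
```

```bash
python3 - <<'E'
from h import *
st()
ims=[]
for c in("scene","top"):
    p,d=camera(c); ims.append(p)
    for n in("cabinet_drawer0_handle","cap_center","nozzle_seat","sauce","cup","plates","tongs"): print(c,n,mk(n,c))
cv2.imwrite("pics/e1.png",cv2.resize(ims[0][90:270,170:330],None,fx=3,fy=3,interpolation=2)[:,:,::-1])
E
```

```text
{'time': 19.15, 'q': [-8.764, 8.747, 7.66, 89.014, 0.001, 124.985], 'ee_pos': [0.576, -0.089, 0.143], 'tcp_rot': [-179.917, 0.058, 46.252], 'wrist_force': [0.354, 1.156, -1.473], 'torque': [0.008, 0.002, 0.055], 'opening': 0.048, 'grasp_force': 31.268}
scene cabinet_drawer0_handle [([0.446, -0.081, 0.078], 0.58)]
scene cap_center [([0.576, -0.088, 0.182], 0.47)]
scene nozzle_seat [([0.58, -0.091, 0.082], 0.92)]
scene sauce [([0.406, -0.404, -0.002], 0.58)]
scene cup [([0.523, 0.379, -0.004], 0.88), ([0.58, -0.091, 0.082], 0.4)]
scene plates []
scene tongs [([0.28, 0.338, 0.001], 0.83)]
top cabinet_drawer0_handle []
top cap_center []
top nozzle_seat []
top sauce [([0.404, -0.409, -0.0], 0.66)]
top cup [([0.521, 0.378, -0.002], 0.93)]
top plates [([0.602, -0.491, -0.002], 0.77)]
top tongs []
```

View pics/e1.png

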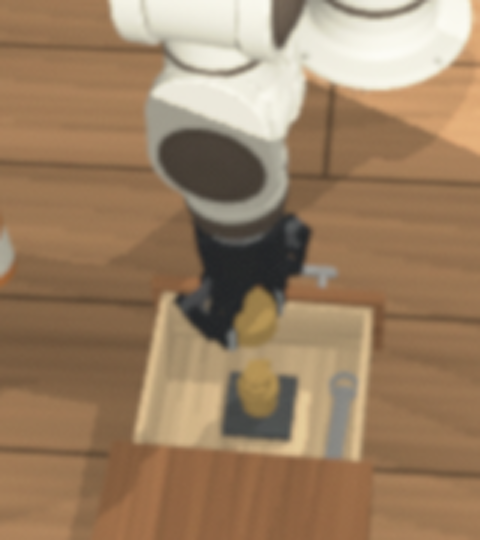

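The cap is held in the gripper at crop (257,318), about 95 mm above its seat. The bare nozzle is at (258,388), the drawer is open and the bystanders haven't moved.

```bash
python3 -c "from h import *; print(job_done())"
```

```text
the job is handed in; nothing more can be done
None
```

The job is handed in: the drawer is open, and the cap unscrewed freely the first way I turned it and is held upright about 95 mm above its seat. The first handle grasp closed above the bar, because the gripper tips sat about 25 mm higher than reported; I corrected for that, and the things on the bench stayed where they were.

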